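# Open the sample case

## Robot

A 6-joint arm with a two-finger parallel gripper is mounted at the origin on the work surface. World frame = base frame: x ahead of the robot, y to its left, z up, the work surface at z = 0. Lengths are in mm, angles in rad, forces in N, time in s.
With the tool pointing down it reaches from about 300 to 775 mm from the base axis. Payload 14.6 kg.
Tool frame: the origin (TCP) lies on the centre line of the jaws, within the pads' length; the fingertips stand 19 mm ahead of it and the grasp point (between the pads) is the TCP (bot.tip_reach is the distance from the TCP to the fingertips, in mm); z points along the fingers, y is the line along which they close (so a half turn about z gives the same grasp; the last joint's range is limited). The gripper opens to 85 mm and grips with 20 to 120 N. Pads are 22 mm wide; open, the fingers measure 114 mm over their backs; the gripper's body (76 mm by 85 mm) begins 54 mm behind the grasp point. The pads swing forward as they close: fully open they stand 13 mm farther back than shut.
Start: joints at [-1.313, 0.3, 1.521, -0, 1.321, -0.067], TCP at [175.508, -521.235, 250.281] pointing down, gripper open.
Joint ranges: [-3.03, 3.03], [-0.79, 2.21], [0.23, 2.52], [-1.04, 4.18], [0, 3.07], [-2.55, 2.55]. Speed limits (rad/s): [2.22, 2.22, 2.57, 3.14, 3.14, 3.14].

## Interface

Orientations are given as a unit quaternion [w, x, y, z].
In Python, from rig import bot gives the robot as it stands. Calls block until the motion is done:
- bot.move_to(position, orientation): joint-space move of the TCP to a pose.
- bot.servo_line(position, attitude=None, speed=150, until_force=None): straight line of the TCP; attitude=None keeps the orientation; speed is the mean speed in mm/s. With until_force (N) it stops when the force on the tool has changed by that much, and returns True; else False.
- bot.move_joints(angles): joint-space move.
- bot.move_gripper(opening, grip_force=None): finger opening in mm; grip_force is the grip in N (None keeps the last); returns when the fingers have stopped.
- bot.dwell(seconds).
- bot.ik(position, orientation): joint angles nearest the present ones, or None.
- bot.read_state(): the state.
- bot.read_camera(name): name is "scene" or "top" or "wrist"; returns a dict with "image" (480x640x3 uint8, blue, green, red), "depth" (480x640 float32, mm along the optical axis (not along the pixel's ray), 0 where there is no reading), "fovy" (degrees; the focal length in pixels is half the picture's height over the tangent of half this angle, whatever the lens; pixels are square), "cx", "cy" (the principal point, pixels), "eye" and "attitude" of the camera in the world; the wrist camera has in their place "mount" (4x4, takes a point from camera to tool coordinates, whose origin is the TCP and whose axes are the flange's). Camera axes: x right, y down, z forward; pixel columns grow to the right and rows downward; lengths in mm; the calibration is good to about 2 mm. The wrist camera is an equidistant fisheye: a pixel r from the principal point sees the ray r / f radians off the axis. A picture is of the moment at which its call begins: read the wrist's pose just before it.
A pose or a line that the arm cannot do raises bot.MotionError and nothing moves.
- bot.finish_job(): hands the job in; it is judged then, once.
The state is a dict: "clock": time; "joint_positions": joint angles; "qvel": joint speeds; "effort": joint torques, N m; "ee_pos": TCP position; "tool_rot": TCP orientation; "ft_force": force on the tool from outside, world axes, zero at the start; "moment": the same for the moment, N m; "grip_width": finger opening in mm; "grip_force": force on a finger pad.
Only numpy, scipy, OpenCV 4.12 (cv2) and the standard library are available. Lean on these libraries where they do the work, as an engineer would, in place of code of your own. Each camera call takes 0.05 s, during which the arm holds its last target. There are 200 camera calls.

## Task

Open the wooden sample case on the packing desk: turn both black turn buttons fully aside so that they lie along the rails, then lift the plywood panel straight out by its handle. Lay the panel flat, handle up, inside the shallow white tote, setting it down gently rather than dropping it, leave the buttons turned aside, and leave the crockery and other things around undisturbed.

Things in the scene. Friction and masses are not known exactly. Their poses are not given: they have to be found in the camera images.
- case: fixed brown wooden sample case, 170 (x) x 260 (y) x 60 mm high, origin at the centre of its underside, z up. Its top has a 120 x 160 mm opening closed by the panel, with 25 mm side rails and 50 mm end rails (at +-y). The two button pivots are on the end rails at y = +96 and -96 mm, 16 mm outside the opening.
- button_left (a joint): joint of the black turn button on the case's one end rail (+ y end of case). 0 = its bar lies square across the joint and overlaps the panel by about 12 mm (locking it); positive = turned counter-clockwise seen from above; stops at +-1.65 rad; it may be turned either way. It frees the panel from about +-1.2 rad; at +-1.57 it lies along the rail. Light friction (0.04 N m), stays where it is left.
- button_left_grip (a point): point on the pivot axis of button_left, 18 mm above the top face of the case, at the height to grip; its axes turn with the button: z up, its bar lies along y. The button is a bar 56 long (y) x 14 wide x 10 mm thick, 2 mm above the case's top face, with a grip ridge 36 x 14 mm on it whose top is 26 mm above that face. The pivot is in the middle of the bar.
- button_right (a joint): joint of the black turn button on the case's other end rail (- y end of case). 0 = its bar lies square across the joint and overlaps the panel by about 12 mm (locking it); positive = turned counter-clockwise seen from above; stops at +-1.65 rad; it may be turned either way. It frees the panel from about +-1.2 rad; at +-1.57 it lies along the rail. Light friction (0.04 N m), stays where it is left.
- button_right_grip (a point): point on the pivot axis of button_right, 18 mm above the top face of the case, at the height to grip; its axes turn with the button: z up, its bar lies along y. The button is a bar 56 long (y) x 14 wide x 10 mm thick, 2 mm above the case's top face, with a grip ridge 36 x 14 mm on it whose top is 26 mm above that face. The pivot is in the middle of the bar.
- panel: loose plywood panel 116 (x) x 156 (y) x 9 mm, about 0.15 to 0.3 kg, dropped into the case's opening with 2 mm play all round, its top flush with the case's top. Origin at the centre of its underside (51 mm above the desk at the start), z up.
- panel_handle (a point): centre of the panel's steel bow handle, 33 mm above the panel's underside: a bar 60 mm long (along the panel's y), 14 mm wide (x) and 12 mm thick, standing 18 mm clear of the panel's top; its ends stand on two feet. Axes as the panel's.
- tote: fixed empty shallow white plastic tote, 190 (x) x 225 (y) x 40 mm high outside, walls and floor 5 mm (inside 180 x 215 mm). Origin at the centre of its underside, z up.
- shaker: loose white ceramic shaker, 34 mm diameter, 70 mm tall, standing between case and tote; origin at its foot. Leave alone.
- mug: loose white mug, 84 mm diameter, 85 mm tall, at the far side; origin at its foot. Leave alone.
- bowls: loose stack of white bowls, 120 mm diameter, 81 mm tall, at the far side; origin at its foot. Leave alone.
- plates: loose stack of white saucers, 130 mm diameter, 38 mm tall, at the far side; origin at its foot. Leave alone.
- tape: loose cardboard tape core, 70 mm diameter, 48 mm tall, near the robot; origin at its foot. Leave alone.
- jar: loose jar, 60 mm diameter, 90 mm tall, at the left; origin at its foot. Leave alone.
- spoon: loose steel spoon lying at the right; origin at its middle, on the desk. Leave alone.
Things that resemble listed ones, but are neither listed nor needed, are in the scene too. What is meant by the panel is not purple, red or turquoise, and is the larger of those in its own colour.

How it is judged (in metres and radians):
On the way, in this order (a step that is already met when the one before it is completed fails the run):
1. both turn buttons are turned aside (at least 1.2 rad either way) while the panel is still in the case ((value of joint button_left above 1.2 rad or value of joint button_left below -1.2 rad) and (value of joint button_right above 1.2 rad or value of joint button_right below -1.2 rad) and z of panel in the frame of case below 0.056 m and horizontal distance between panel and case below 0.01 m), for 0.1 s.
2. the panel is held up clear of the case (underside at least 15 mm above its top face) and roughly level (z of panel in the frame of case above 0.075 m and angle between panel's own z axis and vertical below 0.5 rad), for 0.1 s.
At the end, for the whole second after the job is handed in: The panel lies flat (within 0.05 rad), handle up, on the floor of the tote (underside within 4 mm of it, centre within 45 mm of the tote's centre), at rest and released; both turn buttons are still turned aside by at least 1.2 rad ((value of joint button_left above 1.2 rad or value of joint button_left below -1.2 rad) and (value of joint button_right above 1.2 rad or value of joint button_right below -1.2 rad) and horizontal distance between panel and tote below 0.045 m and z of panel in the frame of tote below 0.009 m and angle between panel's own z axis and vertical below 0.05 rad and linear speed of panel below 0.02 m/s); the robot touches nothing.
It fails at once if the panel is dropped: it moves faster than 0.5 m/s with no finger touching it (linear speed of panel above 0.5 m/s and contact force between the fingers and panel below 0.05 N).
It fails at once if a bystander is pushed more than 30 mm or tipped over (distance of any of shaker, mug, bowls, plates, tape, jar, spoon from where it was at the start of the episode above 0.03 m or angle between any of shaker, mug, bowls, plates, tape, jar, spoon's own z axis and vertical above 0.6 rad).
It also fails if it takes over 67 s, if anything falls off the work surface, if the arm or the gripper's body presses on something with over 40 N, if the wrist force passes 120 N, or if a joint passes its speed limit or range.

## Working session

There is one attempt and no reset: what is moved stays moved. The work goes in short steps, each a Python script; the robot and the scene stay as the last script left them, time stands still between calls to the robot, and variables do not carry over. Pictures are saved under pics/ and viewed, at most 10 in all, crops included, and the job is handed in when it is done.

```bash
mkdir -p pics; ls
cat > h.py <<'E'
import numpy as np, cv2
from rig import bot
from scipy.spatial.transform import Rotation as R
def rot(q): return R.from_quat([q[1],q[2],q[3],q[0]]).as_matrix()
def points(c):
    "world xyz per pixel from depth (pinhole static cams)"
    d=c["depth"]; f=240/np.tan(np.radians(c["fovy"])/2)
    v,u=np.mgrid[0:480,0:640]
    p=np.stack([(u-c["cx"])/f*d,(v-c["cy"])/f*d,d],-1)
    A=np.array(c["attitude"]); A=rot(A) if A.size==4 else A
    return p@A.T+np.array(c["eye"])
def plane(c,uv,z):
    f=240/np.tan(np.radians(c["fovy"])/2); uv=np.atleast_2d(uv).astype(float)
    r=np.c_[(uv[:,0]-c["cx"])/f,(uv[:,1]-c["cy"])/f,np.ones(len(uv))]
    A=np.array(c["attitude"]); A=rot(A) if A.size==4 else A
    r=r@A.T; e=np.array(c["eye"]); return e+r*((z-e[2])/r[:,2])[:,None]
def down(yaw):
    "tool pointing down, closing line (tool y) at angle yaw in world"
    y=np.array([np.cos(yaw),np.sin(yaw),0]); z=np.array([0,0,-1.]); x=np.cross(y,z)
    q=R.from_matrix(np.c_[x,y,z]).as_quat(); return [q[3],q[0],q[1],q[2]]
E
python3 - <<'E'
from h import *
for n in("top","scene"):
    c=bot.read_camera(n); cv2.imwrite(f"pics/{n}0.png",c["image"]); np.save(f"{n}0.npy",c,allow_pickle=True)
    print(n,c["fovy"],c["cx"],c["cy"],c["eye"],c["attitude"],(c["depth"]>0).mean())
print(bot.read_state())
E
```

```text
pics
top 53.54517186777209 317.8279447379763 247.2765628389197 [ 420.43544921  -13.83443031 1465.91155227] [ 0.02457961 -0.69853668  0.71461609 -0.02768002] 0.996064453125
scene 54.68112476638892 318.4772976651315 234.19455735051156 [1124.42831262   30.97913466 1027.80321574] [-0.18271938  0.66082083  0.69882373 -0.20389913] 0.9959407552083334
{'clock': 0.1, 'joint_positions': array([-1.31263237e+00,  3.00416863e-01,  1.52151942e+00, -5.58921152e-06,
        1.32068381e+00, -6.65950821e-02]), 'qvel': array([ 0.00011441, -0.00204821, -0.00159028, -0.00063722,  0.00125334,
       -0.00109813]), 'effort': array([ 7.99682402e-04, -5.44373310e+01, -3.62370300e+01, -1.13439005e-04,
        3.06543814e-03, -5.85264360e-06]), 'ee_pos': array([ 175.4452389 , -521.07032875,  249.77713754]), 'tool_rot': array([-5.11103658e-04,  9.86845146e-01,  1.61667542e-01, -5.18258069e-05]), 'ft_force': array([ 0.25876653, -0.5889256 , -0.0205769 ]), 'moment': array([ 0.01024124,  0.02966864, -0.02334376]), 'grip_force': 0.0, 'grip_width': 85.54262222900178}
```

View pics/top0.png

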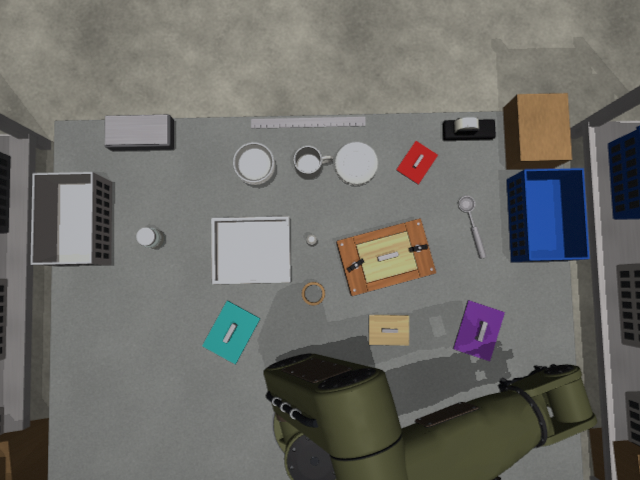

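View pics/scene0.png

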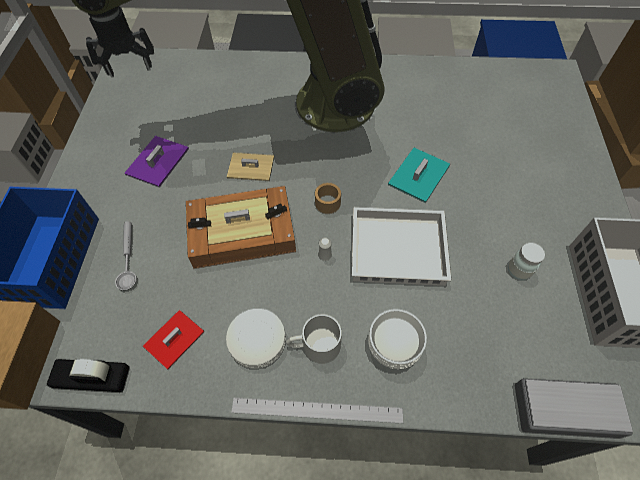

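Top view: two plywood-coloured panels. The large one lies in the case at (388,255) and the small one loose on the desk at (389,330). The one in the case is meant: it is the larger of that colour, with buttons at (355,265) and (418,248). The tote is at (251,250), the shaker at (312,240). Next I measure and confirm this in an enlarged crop.

Run:
```python
from h import *
c=np.load("top0.npy",allow_pickle=True).item(); im=c["image"]; P=points(c)
hsv=cv2.cvtColor(im,cv2.COLOR_BGR2HSV)
H,S,V=[hsv[...,i].astype(int) for i in range(3)]
roi=np.zeros((480,640),bool); roi[210:305,330:445]=1
Z=P[...,2]
def rect(m,z,name):
    m=m.astype(np.uint8); n,l,st,ce=cv2.connectedComponentsWithStats(m); k=1+np.argmax(st[1:,4])
    cn=cv2.findContours((l==k).astype(np.uint8),0,1)[0][0][:,0]
    w=plane(c,cn,z)[:,:2].astype(np.float32); r=cv2.minAreaRect(w)
    print(name,np.round(r[0],1),np.round(r[1],1),round(r[2],1),"medz",np.median(Z[l==k]).round(1),st[k,4]); return r
rect(roi&(Z>52)&(Z<68),60,"case top")
rect(cv2.morphologyEx((roi&(Z>40)).astype(np.uint8),2,np.ones((3,3))),60,"case all")
rect(cv2.morphologyEx((roi&(H>20)&(H<35)&(S>60)).astype(np.uint8),3,np.ones((15,15))),60,"panel")
blk=roi&(V<70)&(Z>55)
for a,b,n in((330,375,"btnL"),(400,445,"btnR")):
    m=blk.copy(); m[:,:a]=0; m[:,b:]=0; rect(m,80,n)
hm=roi&(S<40)&(V>110)&(Z>65); hm[:,:370]=0; hm[:,404:]=0; rect(hm,90,"handle")
t=np.zeros_like(roi); t[205:295,200:300]=1
rect(t&(Z>22),40,"tote rim"); 
s=np.zeros_like(roi); s[228:252,300:322]=1; rect(s&(Z>35),70,"shaker")
s=np.zeros_like(roi); s[275:310,298:330]=1; rect(s&(Z>25),48,"tape")
cv2.imwrite("pics/crop.png",cv2.resize(im[205:345,330:445],None,fx=4.2,fy=4.2,interpolation=cv2.INTER_CUBIC))
```

```text
case top [ 492.  -221.5] [169.6 260.1] 13.8 medz 60.4 4622
case all [ 491.9 -220.9] [169.6 261.2] 13.8 medz 60.5 5018
panel [ 493.  -224.1] [116.5 157.2] 13.4 medz 60.7 2047
btnL [ 461.3 -115.7] [12.1 22.7] 32.3 medz 83.5 35
btnR [ 515.7 -313.9] [13.6 54.8] 11.2 medz 83.6 74
handle [ 492.3 -223.4] [13.5 58.3] 13.9 medz 90.8 96
tote rim [523.1 182.7] [199.7 234.8] 0.1 medz 39.9 1055
shaker [547.2  -1.6] [29.5 26.6] 88.7 medz 67.2 86
tape [388.3  -2.3] [67.1 67. ] 43.8 medz 48.1 182
```

View pics/crop.png

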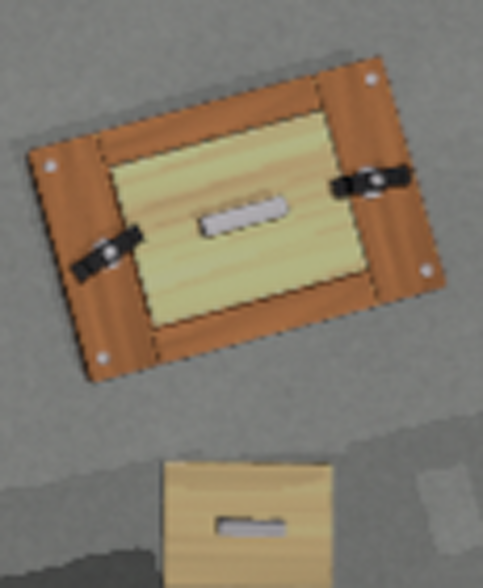

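The crop confirms the plywood panel in the case, handle at its centre. The buttons' pivots are at top-image pixels (356.2,265) and (419.3,248.1), with bars slightly askew. Now I compute the poses and turn the first button.

```bash
cat >> h.py <<'E'
C=np.array([492,-221.3]); TH=np.radians(13.8)
def case(x,y): return C+[x*np.cos(TH)-y*np.sin(TH),x*np.sin(TH)+y*np.cos(TH)]
def wrap6(pos,yaw0,turn):
    "yaw (mod pi) such that J6 stays in range at start and after turn"
    for y in (yaw0,yaw0+np.pi,yaw0-np.pi):
        q=bot.ik(pos,down(y))
        if q is None: continue
        e=q[5]-turn   # sign checked at run time
        if abs(q[5])<2.45 and abs(e)<2.45: return y,q
E
python3 - <<'E'
from h import *
c=np.load("top0.npy",allow_pickle=True).item()
print(plane(c,[[356.2,265],[419.3,248.1]],86).round(1), case(0,96),case(0,-96))
for n,y,a in(("L",96,27.6),("R",-96,8)):
    p=[*case(0,y),200]
    for k in(a,a-180,a+180):
        for t in(0,103.8-a,-76.2-a):
            q=bot.ik(p,down(np.radians(k+t))); print(n,k,round(t),None if q is None else np.round(q,2))
E
```

```text
[[ 468.5 -131.2   86. ]
 [ 513.5 -316.3   86. ]] [ 469.10078807 -128.07110913] [ 514.89921193 -314.52889087]
L 27.6 0 [-0.34  0.21  1.76 -0.    1.17 -0.82]
L 27.6 76 [-0.34  0.21  1.76 -0.    1.17 -2.15]
L 27.6 -104 [-0.34  0.21  1.76 -0.    1.17  0.99]
L -152.4 0 [-0.34  0.21  1.76 -0.    1.17  2.32]
L -152.4 76 [-0.34  0.21  1.76 -0.    1.17  0.99]
L -152.4 -104 [-0.34  0.21  1.76 -0.    1.17 -2.15]
L 207.6 0 [-0.34  0.21  1.76 -0.    1.17  2.32]
L 207.6 76 [-0.34  0.21  1.76 -0.    1.17  0.99]
L 207.6 -104 [-0.34  0.21  1.76 -0.    1.17 -2.15]
R 8 0 [-0.61  0.46  1.42 -0.    1.26 -0.75]
R 8 96 [-0.61  0.46  1.42 -0.    1.26 -2.42]
R 8 -84 [-0.61  0.46  1.42 -0.    1.26  0.72]
R -172 0 [-0.61  0.46  1.42 -0.    1.26  2.39]
R -172 96 [-0.61  0.46  1.42 -0.    1.26  0.72]
R -172 -84 [-0.61  0.46  1.42 -0.    1.26 -2.42]
R 188 0 [-0.61  0.46  1.42 -0.    1.26  2.39]
R 188 96 [-0.61  0.46  1.42 -0.    1.26  0.72]
R 188 -84 [-0.61  0.46  1.42 -0.    1.26 -2.42]
```

```bash
sed -i 's/-221.3/-223.0/' h.py
cat >> h.py <<'E'
def turn(y,a,t):
    p=case(0,y); o=down(np.radians(a))
    bot.move_to([*p,190],o); bot.move_gripper(45,grip_force=25)
    print("hit",bot.servo_line([*p,84],speed=80,until_force=10))
    bot.move_gripper(0); s=bot.read_state(); print(s["grip_width"],s["grip_force"],s["ee_pos"],s["ft_force"])
    q=np.array(s["joint_positions"])
    for k in (.5,1):
        g=q.copy(); g[5]-=np.radians(t)*k; bot.move_joints(g)
    s=bot.read_state(); print(s["grip_width"],s["ft_force"],s["moment"])
    bot.move_gripper(45); bot.servo_line([*p,190],speed=150)
    print(bot.read_state()["clock"])
E
python3 - <<'E'
from h import *
turn(96,27.6,76.5)
s=bot.read_state(); c=bot.read_camera("wrist"); cv2.imwrite("pics/w1.png",c["image"])
E
```

```text
hit False
13.442788819956508 29.35765765607357 [ 469.34089298 -129.78361478   84.30659786] [0.22376661 0.77324108 3.62616981]
13.463668424221451 [-4.50632495 -8.61530519  1.99326435] [-1.45943473  0.69719034  0.05167392]
6.85
```

View pics/w1.png

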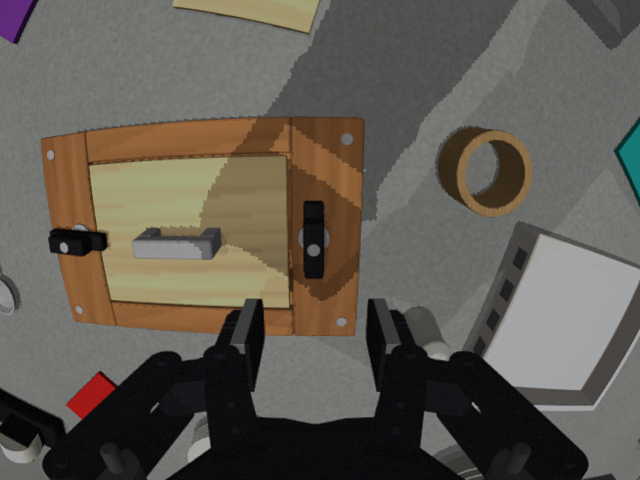

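The wrist view shows the left button at (314,240) lying along its rail, and the right one at (78,242) still across the joint. I turn the right button next.

Run:
```python
from h import *
turn(-96,8,-84)
p=case(0,0); o=down(TH)
bot.move_to([*p,200],o); bot.move_gripper(45)
c=bot.read_camera("wrist"); cv2.imwrite("pics/w2.png",c["image"])
```

```text
hit False
13.427419166636275 28.480625823140144 [ 515.37364461 -316.32771637   84.44133587] [ 4.19986144 -0.50644396  1.1163459 ]
13.039953664545116 [ 8.83234278 -3.61351853 -3.73556979] [-0.49078237 -1.36395692 -0.01909053]
12.9667
```

View pics/w2.png

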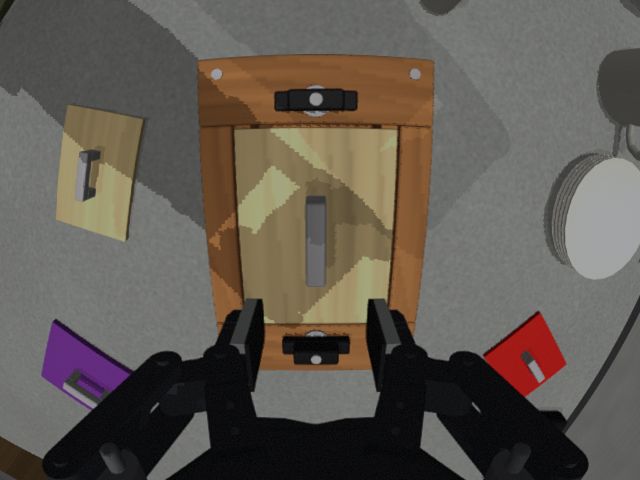

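Both buttons, at (316,100) and (316,350), lie along their rails, and the handle at (316,242) is centred between the jaws. I lift the panel and carry it to above the tote.

Run:
```python
from h import *
p=case(0,0); o=down(TH); T=[523.1,182.7]
print(bot.servo_line([*p,84],o,speed=80,until_force=10))
bot.move_gripper(0,grip_force=60); s=bot.read_state(); print(s["grip_width"],s["ee_pos"],s["ft_force"])
bot.servo_line([*p,130],speed=40); s=bot.read_state(); print(s["grip_width"],s["ft_force"])
bot.servo_line([*p,220],speed=100)
bot.servo_line([*T,220],down(0),speed=130)
s=bot.read_state(); print(s["grip_width"],s["ee_pos"],s["ft_force"],s["clock"])
c=bot.read_camera("top"); P=points(c); cv2.imwrite("pics/t2.png",c["image"][120:360,140:460].repeat(2,0).repeat(2,1))
```

```text
False
12.643722650856697 [ 492.18273236 -223.10490498   84.3748271 ] [-0.16284449 -0.12554561  4.50837169]
13.084975549915997 [ 0.09340092  0.72731529 -2.34524318]
13.101258157405935 [523.12714234 182.46194322 220.02295059] [ 0.25721967  0.50276697 -2.10177057] 22.15
```

View pics/t2.png

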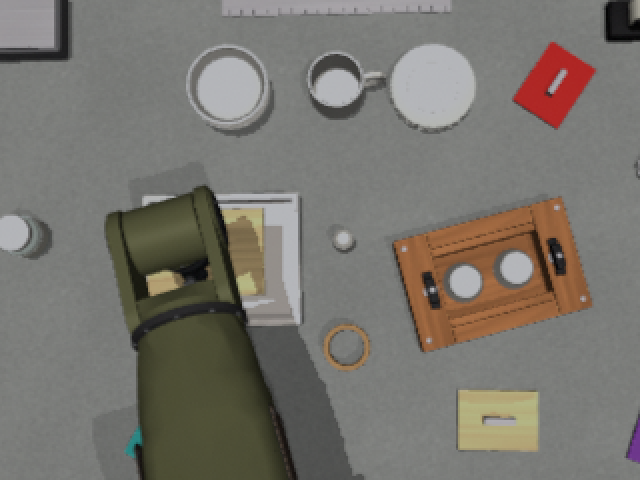

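The panel hangs level and square over the tote, with its right edge at crop (262,250) inside the tote's rim at (300,250). The case is open and the bystanders are in place. I lower it gently.

Run:
```python
from h import *
T=[523.1,182.7]
bot.servo_line([*T,70],speed=80)
print(bot.servo_line([*T,35],speed=20,until_force=4)); s=bot.read_state(); print(s["ee_pos"],s["ft_force"])
bot.dwell(.3); bot.move_gripper(40); bot.dwell(.2)
bot.servo_line([*T,200],speed=100)
bot.move_to([300,-350,300],down(0))
c=bot.read_camera("top"); P=points(c); np.save("t3.npy",P)
for n,(u,v) in dict(nw=(232,235),ne=(270,235),sw=(232,265),se=(270,265)).items(): print(n,P[v,u].round(1))
cv2.imwrite("pics/t3.png",c["image"][120:360,140:460].repeat(2,0).repeat(2,1)); print(bot.read_state()["clock"])
```

```text
True
[523.07869604 182.70310882  38.37211734] [-2.43011301 -1.46188776  6.58380616]
nw [571.5 240.5  14.8]
ne [568.9 124.3  13.8]
sw [479.5 241.3  15.6]
se [477.  125.8  12.7]
30.4417
```

View pics/t3.png

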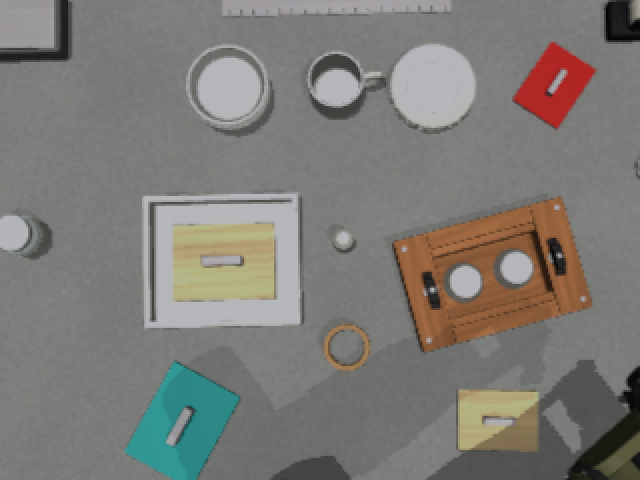

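The panel lies flat and centred in the tote at crop (223,262), its top at z ≈ 14 mm. Both buttons at (432,291) and (557,257) lie along the rails, and nothing else has moved. I hand it in.

```bash
python3 -c "
from rig import bot
print(bot.finish_job())"
```

```text
the job is handed in; nothing more can be done
None
```

I handed the job in at about 30 s of the 67 s allowed (no verdict came back): both buttons lie along the rails, and the panel is flat, handle up and released in the tote, with no bystander visibly moved in the last picture.

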